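# Make up a hold-down kit and a stop kit in routed trays

### The arm

A 6-joint arm with a two-finger parallel gripper is mounted at the origin on a cart in front of the work surface, level with it; the furniture and walls round the work are solid. World frame = base frame: x ahead of the robot, y to its left, z up, the work surface at z = 0. Lengths are in m, angles in rad, forces in N, time in s.
With the tool pointing down it reaches from about 0.35 to 1 m from the base axis. Payload 7.1 kg.
Tool frame: the origin (TCP) lies between the finger pads; the fingertips stand 22 mm ahead of it and the grasp point (between the pads) lies 3 mm ahead of it; z points along the fingers, y is the line along which they close (so a half turn about z gives the same grasp; the last joint's range is limited). The gripper opens to 85 mm and grips with 20 to 120 N. Pads are 22 mm wide; open, the fingers measure 114 mm over their backs; the gripper's body (76 mm by 85 mm) begins 54 mm behind the grasp point. The pads swing forward as they close: fully open they stand 13 mm farther back than shut.
Start: joints at [1.254, 0.423, 1.63, -0, 1.089, -0.019], TCP at [0.183, 0.597, 0.253] pointing down, gripper open.
Joint ranges: [-3, 3], [-0.9, 2.11], [0.09, 2.58], [-1.31, 4.45], [0.11, 2.69], [-2.54, 2.54]. Speed limits (rad/s): [2.39, 2.39, 3.01, 3.14, 3.14, 3.14].

### API

Orientations are given as a rotation vector (axis times angle).
In Python, from rig import manip gives the robot as it stands. The module is installed in compiled form; this text tells all that it offers. Calls block until the motion is done:
- manip.move_to(position, orientation): joint-space move of the TCP to a pose.
- manip.servo_line(position, orientation=None, rate=0.15): straight line of the TCP; orientation=None keeps the orientation; rate is the mean speed in m/s.
- manip.set_joints(angles): joint-space move.
- manip.command_gripper(opening, f_grip=None): finger opening in m; f_grip is the grip in N (None keeps the last); returns when the fingers have stopped.
- manip.hold(seconds).
- manip.solve_ik(position, orientation): joint angles nearest the present ones, or None.
- manip.camera(name): name is "scene" or "top" or "wrist"; returns a dict with "image" (480x640x3 uint8, red, green, blue), "fx", "fy", "cx", "cy" (pixels), "k1" (the pictures are not rectified: a ray, as slopes to the right and down, at radius r is drawn at 1 + k1 r^2 times it, then the intrinsics apply), "cam_to_world" (4x4, takes a point from camera to world coordinates); the wrist camera has in their place "mount" (4x4, takes a point from camera to tool coordinates, whose origin is the TCP and whose axes are the flange's). Camera axes: x right, y down, z forward; pixel columns grow to the right and rows downward; lengths in m; the calibration is good to about 2 mm. A picture is of the moment at which its call begins: read the wrist's pose just before it. There is no depth.
A pose or a line that the arm cannot do raises manip.IKError and nothing moves.
- manip.sign_off(): hands the job in; it is judged then, once.
Readings, each from a call of its own:
- manip.get_time(): time.
- manip.get_joint_positions(): joint angles.
- manip.get_joint_vel(): joint speeds.
- manip.get_tau(): joint torques, N m.
- manip.get_position(): TCP position.
- manip.get_ee_rot(): TCP orientation.
- manip.get_contact_force(): force on the tool from outside, world axes, zero at the start.
- manip.get_torque(): the same for the moment, N m.
- manip.get_width(): finger opening in m.
- manip.get_grip_force(): force on a finger pad.
Only numpy, scipy, OpenCV 4.12 (cv2) and the standard library are available. Lean on these libraries where they do the work, as an engineer would, in place of code of your own. Each camera call takes 0.05 s, during which the arm holds its last target. There are 200 camera calls.

### The job

Make up two jig-hardware kits in the two routed plywood trays. The tray that already has the clamp bracket standing in it is the hold-down kit: lay the hex bolt flat in its narrow slot and stand the wing nut, wings up, in its square well. The empty tray is the stop kit: lay the dark packing slip flat in its long pocket, set the small beech stop block lengthways on the middle of the slip, and stand the star knob, stud up, in the square well; leave the clamp bracket and the larger beech offcut where they are.

Things in the scene. Friction and masses are not known exactly. Their poses are not given: they have to be found in the camera images.
- hold_down_tray: Hold-down kit's tray: routed plywood, fixed, 136 (x) x 156 (y) x 12 mm high, origin under its centre, z up. Pockets 5 mm deep (floor 7 mm above the underside), in its frame: long pocket 46 (x) x 132 (y) mm centred at x +33, y 0; narrow slot 28 (x) x 64 (y) mm at x -29, y +34; square well 54 x 54 mm at x -29, y -39. The bracket stands in its long pocket.
- stop_tray: Stop kit's tray, empty at the start: routed plywood, fixed, 136 (x) x 156 (y) x 12 mm high, origin under its centre, z up. Pockets 5 mm deep (floor 7 mm above the underside), in its frame: long pocket 46 (x) x 132 (y) mm centred at x +33, y 0; narrow slot 28 (x) x 64 (y) mm at x -29, y +34; square well 54 x 54 mm at x -29, y -39. Its slot stays empty.
- clamp_bracket: Grey chromed clamp bracket with a round bow, 40 x 96 x 62 mm high, loose, standing in the long pocket of the hold-down tray, long side along the tray's y. Origin at the centre of its underside. Not to be moved; its top is 69 mm above the bench.
- hex_bolt: Grey hexagon-head bolt lying on the bench, 15 mm wide (x), 56 mm long (y), about 16 mm high, 35 g. Origin 1 mm below the bench under its middle, z up; in a pocket it lies the same way, origin 1 mm below the pocket's floor. Grasp across the 15 mm.
- wing_nut: Grey wing nut standing on its hub on the bench: round hub 17 mm in diameter and 11 mm high, two thin wings (4 mm thick) rising along its +y and -y, 44 mm over the wing tips, 21 mm high, 18 g. Origin at the centre of its underside, z up. Grasp the hub across x, with the fingertips 5 to 7 mm above its underside, or across the wing tips.
- star_knob: Black star knob standing on its head, steel stud pointing up: head 36 mm across and 14 mm high, collar 18 mm across up to 18 mm, stud 8 mm in diameter up to 40 mm, 30 g. Origin at the centre of its underside (the stud stands 1 mm to +y of it), z up. Grasp the stud above the collar, fingertips at least 19 mm above its underside.
- packing_slip: Dark brown flat strip of wood lying on the bench, 34 mm (x) by 118 mm (y) by 8 mm thick. Origin at the centre of its underside, z up. Grasp across the 34 mm, fingertips 3 to 4 mm above its underside.
- stop_block: Small light beech block lying on the bench, 22 mm (x) by 40 mm (y) by 20 mm high, 35 g. Origin at the centre of its underside, z up. Grasp across the 22 mm. The smaller of the two light wood blocks.
- offcut: The larger light beech offcut lying near the bench's front edge, just left of the steel fence, 38 x 70 x 16 mm, origin at the centre of its underside. Belongs to no kit; leave it where it is.
Mind the look-alikes: they are no part of the job. Leave any red or turquoise look-alike of the packing_slip alone.

How it is judged:
By the outcome, as a careful person would: the job done as asked, in the order asked, and still so for the second after the job is handed in, with the robot touching nothing.
It also fails if it takes over 120 s, if anything falls off the work surface, if the arm or the gripper's body presses on something with over 40 N, if the wrist force passes 120 N, or if a joint passes its speed limit or range.

## Working session

There is one attempt and no reset: what is moved stays moved. The work goes in short steps, each a Python script; the robot and the scene stay as the last script left them, time stands still between calls to the robot, and variables do not carry over. Pictures are saved under pics/ and viewed, at most 14 in all, crops included, and the job is handed in when it is done.

```bash
mkdir -p pics
python3 - <<'E'
from rig import manip
import cv2,numpy as np,pickle
for n in("top","scene"):
    c=manip.camera(n); cv2.imwrite(f"pics/{n}0.png",c["image"][:,:,::-1]); pickle.dump(c,open(n+".pkl","wb"))
    print(n,c["fx"],c["fy"],c["cx"],c["cy"],c["k1"],np.round(c["cam_to_world"],3).tolist())
c=manip.camera("wrist");print(np.round(c["mount"],3).tolist());cv2.imwrite("pics/wrist0.png",c["image"][:,:,::-1])
print(manip.get_time(),manip.get_ee_rot(),manip.get_width())
E
```

```text
top 574.1397440990249 574.1397440990249 324.02130454443574 242.26843101029286 0.02792569939311259 [[0.011, -0.982, 0.191, 0.283], [-1.0, -0.013, -0.01, -0.092], [0.012, -0.191, -0.982, 1.372], [0.0, 0.0, 0.0, 1.0]]
scene 465.7984168262275 465.7984168262275 317.026159072288 240.9262658611882 -0.06824225305810533 [[0.842, -0.278, 0.462, -0.07], [-0.539, -0.411, 0.736, -1.031], [-0.014, -0.868, -0.495, 0.697], [0.0, 0.0, 0.0, 1.0]]
[[-0.0, -0.954, -0.3, 0.076], [1.0, -0.0, 0.0, -0.0], [-0.001, -0.3, 0.954, -0.12], [0.0, 0.0, 0.0, 1.0]]
0.15 [-4.66048093e-01 -3.10663666e+00  1.84362938e-03] 0.08550936266020921
```

View pics/top0.png

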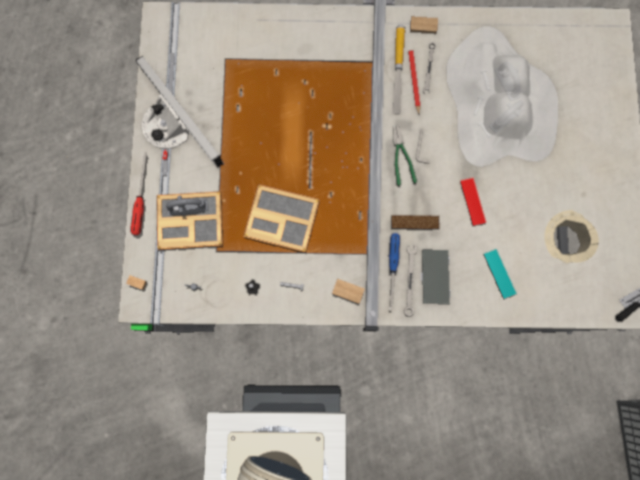

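View pics/scene0.png

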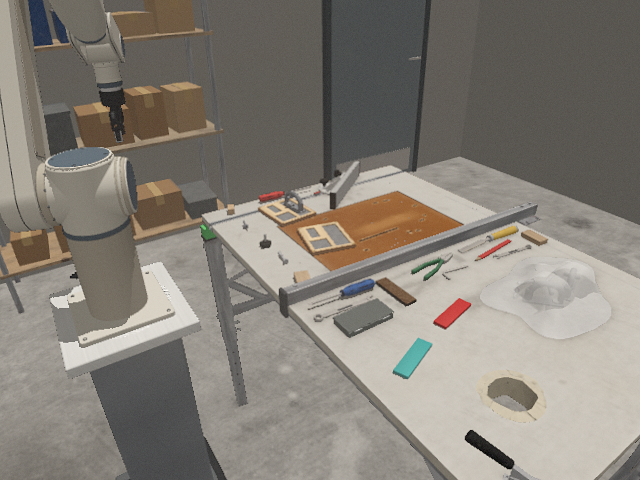

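The top view shows (col,row): hold-down tray (190,220) with bracket, stop tray (282,217), stop block candidates (136,283) and (424,23), wing nut (194,287), knob (252,287), bolt (292,286), offcut (347,290) and dark slip (415,222) to the right of the fence. The scene view agrees.

```bash
cat > h.py <<'E'
from rig import manip
import cv2,numpy as np,pickle
from scipy.spatial.transform import Rotation as Ro
def rv(yaw):
    """tool down, tool x axis at world angle yaw"""
    t=yaw/2; return np.pi*np.array([np.cos(t),np.sin(t),0])
def cam(name):
    p=manip.get_position(); r=manip.get_ee_rot(); c=manip.camera(name)
    if name=="wrist":
        T=np.eye(4);T[:3,:3]=Ro.from_rotvec(r).as_matrix();T[:3,3]=p;c["cam_to_world"]=T@np.array(c["mount"])
    return c
def ray(c,uv,z):
    """pixels (N,2) -> world points on plane z"""
    uv=np.atleast_2d(uv).astype(float)
    d=(uv-[c["cx"],c["cy"]])/[c["fx"],c["fy"]]
    s=d.copy()
    for _ in range(8): s=d/(1+c["k1"]*(s**2).sum(1,keepdims=True))
    T=np.array(c["cam_to_world"]); v=np.c_[s,np.ones(len(s))]@T[:3,:3].T
    return T[:3,3]+v*((z-T[2,3])/v[:,2:])
def proj(c,P):
    T=np.array(c["cam_to_world"]); q=(np.atleast_2d(P)-T[:3,3])@T[:3,:3]
    s=q[:,:2]/q[:,2:]; s=s*(1+c["k1"]*(s**2).sum(1,keepdims=True))
    return s*[c["fx"],c["fy"]]+[c["cx"],c["cy"]]
def save(c,n): cv2.imwrite(f"pics/{n}.png",c["image"][:,:,::-1])
E
python3 - <<'E'
from h import *
c=pickle.load(open("top.pkl","rb"))
for n,uv in dict(hold=(190,220),stop=(282,217),block=(136,283),b2=(424,23),wing=(194,287),knob=(252,287),bolt=(292,286),off=(347,290),slip=(415,222),edge=(300,322),leftedge=(122,300),fence=(372,300),red=(472,200)).items():
    p=ray(c,[uv],0.01)[0]; print(n,p.round(3),np.hypot(*p[:2]).round(3))
E
```

```text
hold [0.598 0.22  0.01 ] 0.638
stop [ 0.609 -0.002  0.01 ] 0.609
block [0.444 0.339 0.01 ] 0.558
b2 [ 1.133 -0.359  0.01 ] 1.188
wing [0.436 0.202 0.01 ] 0.48
knob [0.437 0.065 0.01 ] 0.442
bolt [ 0.441 -0.03   0.01 ] 0.442
off [ 0.433 -0.161  0.01 ] 0.462
slip [ 0.601 -0.326  0.01 ] 0.684
edge [ 0.356 -0.051  0.01 ] 0.36
leftedge [0.403 0.369 0.01 ] 0.546
fence [ 0.41  -0.221  0.01 ] 0.465
red [ 0.658 -0.467  0.01 ] 0.807
```

Run:
```python
from h import *
for i,(x,y) in enumerate([(.46,.24),(.46,.02),(.52,-.32)]):
    manip.move_to([x,y,.30],rv(np.pi)); manip.hold(.2)
    c=cam("wrist"); save(c,f"w{i}"); pickle.dump(c,open(f"w{i}.pkl","wb")); print(manip.get_time(),c["fx"],manip.get_joint_positions())
```

```text
2.0667 346.7970740526814 [ 4.59084941e-01  2.11623318e-01  1.81755578e+00  2.78408322e-05
  1.11263321e+00 -1.11268635e+00]
3.2 346.7970740526814 [ 1.97024437e-02  1.17844204e-01  1.93297287e+00  1.31814646e-04
  1.09083628e+00 -1.55288809e+00]
4.75 346.7970740526814 [-5.69496819e-01  3.52799944e-01  1.62123511e+00  5.51882458e-05
  1.16726814e+00 -2.14180729e+00]
```

View pics/w0.png

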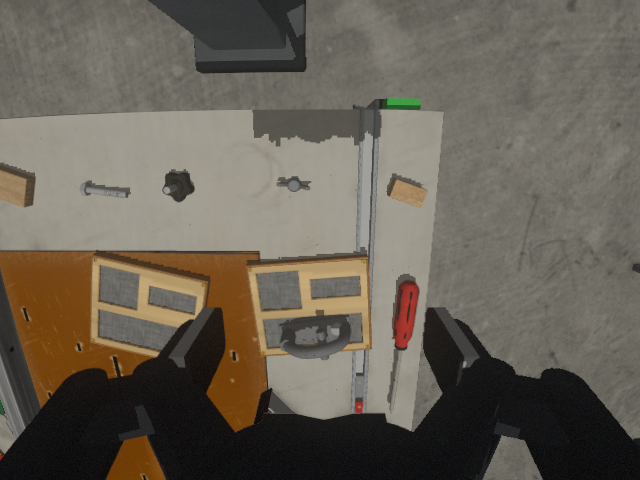

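View pics/w1.png

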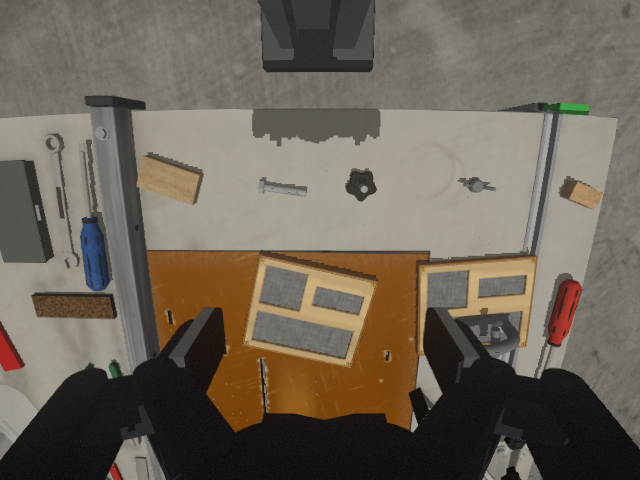

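View pics/w2.png

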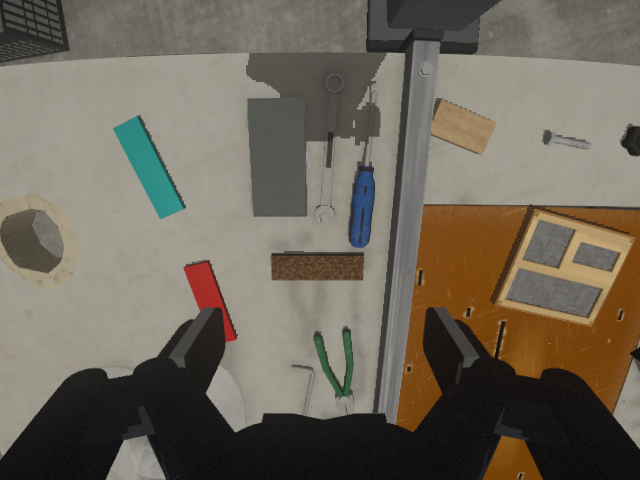

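w0/w1/w2 show all parts: block (407,191) w0, wing nut (293,184) w0, knob (361,185) w1, bolt (283,187) w1, offcut (168,178) w1, hold-down tray in w0 (310,305), stop tray in w1 (312,308), slip (317,266) in w2 beside fence (col 392-420). Now masks.

```bash
cat > seg.py <<'E'
from h import *
def pick(c,uv,half,kind):
    """contour of the blob nearest uv; kind: sat(coloured), dark, grey"""
    x0,y0=max(uv[0]-half,0),max(uv[1]-half,0)
    im=np.ascontiguousarray(c["image"][y0:uv[1]+half,x0:uv[0]+half]); hsv=cv2.cvtColor(im,cv2.COLOR_RGB2HSV).astype(int)
    h,s,v=hsv[...,0],hsv[...,1],hsv[...,2]
    m={"wood":(s>60)&(v>120)&(h<30),"ply":(s>50)&(s<150)&(v>150)&(h>10),"brown":(s>60)&(v<140),"dark":v<90,"grey":v<np.median(v)-22}[kind]
    m=m.astype(np.uint8)*255
    cs,_=cv2.findContours(m,cv2.RETR_EXTERNAL,cv2.CHAIN_APPROX_NONE)
    return max(cs,key=cv2.contourArea)[:,0]+[x0,y0]
def rect(c,uv,half,kind,z):
    ct=pick(c,uv,half,kind); P=ray(c,ct,z)[:,:2]
    (cx,cy),(w,h),a=cv2.minAreaRect((P*1000).astype(np.float32))
    if w>h: a-=90; w,h=h,w   # a -> direction of short side (object x)
    a=(a+90)%180-90
    return np.array([cx,cy]),a,(w,h),ct
E
python3 - <<'E'
from seg import *
W=[pickle.load(open(f"w{i}.pkl","rb")) for i in range(3)]
ims=[w["image"].copy() for w in W]
for n,i,uv,half,k,z in [("block",0,(407,191),28,"wood",.02),("block1",1,(581,193),28,"wood",.02),("wing0",0,(293,184),24,"grey",.018),("wing1",1,(478,185),24,"grey",.018),
 ("knob1",1,(361,185),26,"dark",.012),("knob0",0,(178,185),26,"dark",.012),("bolt1",1,(283,187),34,"grey",.009),("bolt0",0,(104,190),34,"grey",.009),("off",1,(168,178),45,"wood",.016),
 ("hold0",0,(310,305),75,"ply",.012),("stop1",1,(312,308),80,"ply",.012),("stop0",0,(150,305),75,"ply",.012),("stop2",2,(565,268),75,"ply",.012),("slip",2,(317,266),60,"brown",.008)]:
    c,a,wh,ct=rect(W[i],uv,half,k,z); print(n,c.round(1),round(a,1),np.round(wh,1))
    cv2.polylines(ims[i],[ct.astype(np.int32)],True,(255,0,255),1)
m=np.vstack([np.hstack([ims[1][140:380,120:420],ims[0][140:380,80:440]])[:, :660],np.hstack([ims[2][180:360,250:450],ims[2][180:360,440:640],ims[1][140:320,420:640]])[:, :660].copy() if 0 else cv2.resize(ims[2][180:360,250:640],(660,304))])
cv2.imwrite("pics/seg.png",m[:,:,::-1])
E
```

```text
block [445.7 338.4] -18.7 [21.9 40. ]
block1 [446.2 338.1] -18.8 [22.5 40.2]
wing0 [435.1 204.8] -0.1 [17.3 39.4]
wing1 [435.5 199.3] 0.8 [17.5 47. ]
knob1 [438.8  64.6] 0.3 [34.  35.4]
knob0 [438.8  67.1] -0.7 [34.5 36.8]
bolt1 [440.3 -28. ] -4.5 [19.2 56.2]
bolt0 [440.3 -26.7] -4.1 [19.  64.3]
off [ 431.5 -162.9] -19.2 [37.9 69.8]
hold0 [600.2 223.3] 4.6 [133.6 150.2]
stop1 [607.4  -0.8] -13.7 [132.8 150.5]
stop0 [ 6.083e+02 -3.000e-01] -13.5 [131.3 150.2]
stop2 [608.4  -0.7] -13.6 [132.7 151. ]
slip [ 602.9 -327.6] 0.1 [ 35.4 117.1]
```

View pics/seg.png

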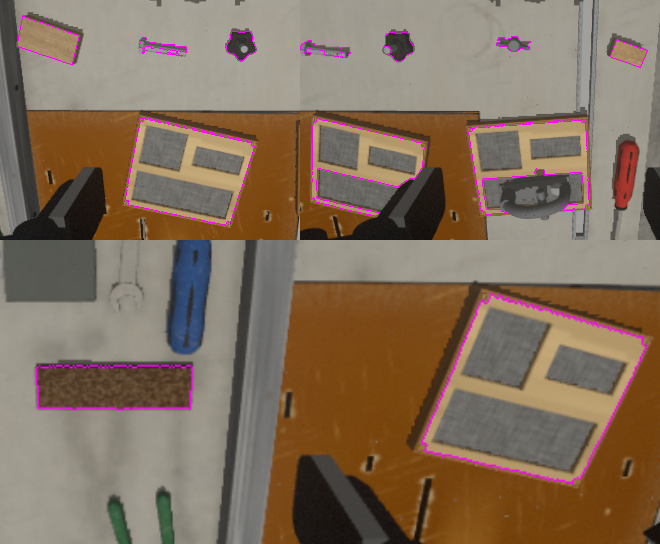

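The outlines sit on the right objects and the sizes match the given ones. Next: refine tray poses from pocket floors, calibrate fingertip height with a touch on bare bench, then take a close look at the bolt and wing nut.

```bash
cat >> seg.py <<'E'
def tray(c,xy,yaw):
    """refine tray pose from the slot and well floors (7 mm high); xy in mm"""
    def w(p): a=np.radians(yaw); return xy+np.array([[np.cos(a),-np.sin(a)],[np.sin(a),np.cos(a)]])@p
    out=[]
    for p,sz in (((-29,34),(28,64)),((-29,-39),(54,54))):
        u=proj(c,np.r_[w(np.array(p)),9.5]/1000)[0].astype(int)
        im=np.ascontiguousarray(c["image"]); s=cv2.cvtColor(im,cv2.COLOR_RGB2HSV)[...,1]
        _,lab,st,_=cv2.connectedComponentsWithStats((s<45).astype(np.uint8),connectivity=4)
        l=lab[u[1],u[0]]; ct=np.argwhere(lab==l)[:,::-1]
        P=ray(c,ct,.0095)[:,:2]*1000; r=cv2.minAreaRect(P.astype(np.float32)); out.append(np.array(r[0])); print("  pocket",np.round(r[0],1),np.round(r[1],1),round(r[2],1),"expected",w(np.array(p)).round(1))
    d=out[0]-out[1]; print("  yaw",np.degrees(np.arctan2(-d[0],d[1])).round(2))
E
python3 - <<'E'
from seg import *
W=[pickle.load(open(f"w{i}.pkl","rb")) for i in range(3)]
tray(W[0],np.array([600.2,223.3]),4.6)
for i in (0,1,2): tray(W[i],np.array([608,-.7]),-13.6)
Y=np.radians(90-4.3)
manip.command_gripper(.01)
manip.move_to([.44,.02,.06],rv(Y))
for w in (.01,.04):
    manip.servo_line([.44,.02,.045],rate=.1); manip.command_gripper(w); f0=np.array(manip.get_contact_force())
    for z in np.arange(.034,.008,-.001):
        manip.servo_line([.44,.02,z],rate=.03); f=manip.get_contact_force()[2]-f0[2]
        if abs(f)>2: break
    print(w,"touch z",z,f,manip.get_width())
manip.servo_line([.44,.02,.10],rate=.2)
manip.move_to([.44,-.028,.15],rv(Y)); manip.hold(.15)
c=cam("wrist"); save(c,"bolt_c"); pickle.dump(c,open("bolt.pkl","wb"))
manip.move_to([.435,.202,.15],rv(np.pi/2)); manip.hold(.15)
c=cam("wrist"); save(c,"wing_c"); pickle.dump(c,open("wing.pkl","wb"))
a=pickle.load(open("bolt.pkl","rb"))["image"]; cv2.imwrite("pics/close.png",cv2.resize(np.hstack([a[:300],c["image"][:300]]),(800,188))[:,:,::-1])
cv2.imwrite("pics/close.png",np.vstack([a[60:330,100:540],c["image"][60:330,100:540]])[:,:,::-1])
print(manip.get_time())
E
```

```text
pocket [568.2 254.9] [25.6 62.4] 4.1 expected [568.6 254.9]
  pocket [573.7 182.3] [51.4 52.3] 4.4 expected [574.4 182.1]
  yaw 4.34
  pocket [587.9  39.5] [61.3 24.8] 76.0 expected [587.8  39.2]
  pocket [570.5 -31.1] [50.9 50.6] 76.7 expected [570.6 -31.8]
  yaw -13.85
  pocket [587.9  39.2] [62.4 25.5] 76.2 expected [587.8  39.2]
  pocket [570.6 -31.7] [52.4 51.6] 76.3 expected [570.6 -31.8]
  yaw -13.68
  pocket [588.1  38.7] [59.8 26.4] 76.1 expected [587.8  39.2]
  pocket [570.8 -32. ] [50.4 52.3] 76.4 expected [570.6 -31.8]
  yaw -13.69
0.01 touch z 0.021999999999999992 5.988481329840852 0.009887718055184208
0.04 touch z 0.01999999999999999 9.28414576670958 0.040081978301847176
18.4583
```

View pics/close.png

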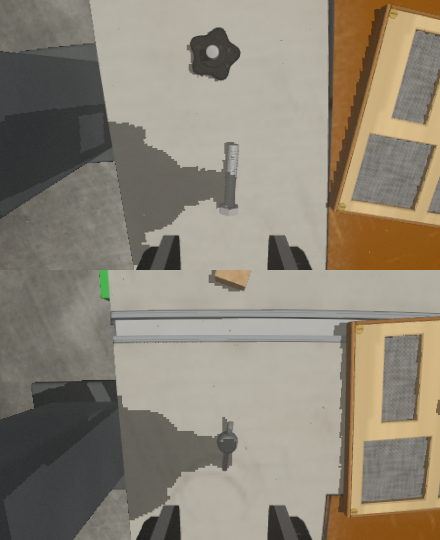

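The top half shows the bolt with its tip at (332,202) and head end at (328,274). The bottom half shows the wing nut, hub (327,230), tips (327,208) and (326,258), on full-picture pixels.

Run:
```python
from seg import *
b=pickle.load(open("bolt.pkl","rb"));w=pickle.load(open("wing.pkl","rb"))
for z in(.006,.008): P=ray(b,[(332,202),(328,274.5)],z)*1000; print(P.round(1),P.mean(0).round(1),np.linalg.norm(P[0]-P[1]).round(1))
print((ray(w,[(327,208),(326,258)],.019)*1000).round(1),(ray(w,[(327,230)],.011)*1000).round(1))
im=b["image"]; print([im[r,322:342].mean(1).round().astype(int).tolist() for r in (215,235,250,268)])
u=[(313,112)]; print("stud",(ray(b,u,.04)*1000).round(1)); print("head",[x.round(1) for x in rect(b,(315,113),32,"dark",.010)[:3]])
```

```text
[[ 4.474e+02  4.000e-01  6.000e+00]
 [ 4.401e+02 -5.900e+01  6.000e+00]] [443.7 -29.3   6. ] 59.8
[[447.4   0.7   8. ]
 [440.1 -58.1   8. ]] [443.7 -28.7   8. ] 59.3
[[438.  226.8  19. ]
 [437.3 187.8  19. ]] [[438.1 207.9  11. ]]
[[177, 176, 176, 129, 103, 105, 122, 140, 153, 156, 175, 181, 175, 168, 159, 150, 160, 173, 176, 177], [101, 101, 102, 94, 91, 91, 91, 96, 96, 101, 101, 97, 94, 131, 130, 166, 175, 175, 174, 174], [101, 101, 98, 90, 92, 94, 97, 96, 100, 100, 95, 93, 89, 146, 171, 174, 173, 173, 174, 175], [147, 141, 126, 122, 114, 112, 95, 88, 90, 98, 101, 104, 117, 127, 139, 141, 169, 175, 174, 174]]
stud [[439.2  64.1  40. ]]Traceback (most recent call last):
  File "<stdin>", line 6, in <module>
AttributeError: 'float' object has no attribute 'round'
```

```bash
cat >> h.py <<'E'
def grasp(xy,yaw,z,pre,f=40,hover=.11):
    """xy m, yaw deg of tool x; returns width, final grip"""
    manip.command_gripper(pre); p=list(xy)
    manip.move_to(p+[hover],rv(np.radians(yaw))); manip.servo_line(p+[z+.012],rate=.2); manip.servo_line(p+[z],rate=.06)
    manip.command_gripper(0.0,f); r=(round(manip.get_width(),4),round(manip.get_grip_force(),1))
    manip.servo_line(p+[hover],rate=.2); return r,(round(manip.get_width(),4),round(manip.get_grip_force(),1))
def place(xy,yaw,z,opn,hover=.11):
    p=list(xy); manip.move_to(p+[hover],rv(np.radians(yaw))); manip.servo_line(p+[z+.012],rate=.2)
    f0=manip.get_contact_force()[2]; manip.servo_line(p+[z],rate=.04); f1=manip.get_contact_force()[2]
    manip.command_gripper(opn); manip.servo_line(p+[hover],rate=.2); return round(f1-f0,1)
E
python3 - <<'E'
from seg import *
w=pickle.load(open("wing.pkl","rb")); g=w["image"].mean(2)
print(g[200:266:3,314:342].round().astype(int))
print(grasp((.4428,-.0287),90-5,.025,.03),manip.get_time())
c=cam("wrist"); save(c,"bolt_g"); cv2.imwrite("pics/bg.png",c["image"][180:480,120:520,::-1])
E
```

```text
[[173 173 174 172 172 173 171 173 174 174 175 175 175 174 174 173 173 172
  173 173 173 175 174 174 174 174 173 173]
 [174 174 173 172 173 173 174 173 173 173 173 174 175 174 174 173 172 173
  173 174 173 173 173 173 173 172 173 173]
 [174 174 173 173 173 174 173 173 171 168 170 172 174 174 173 173 173 173
  174 173 173 172 174 173 173 173 173 174]
 [174 174 174 174 173 173 173 172 125 102 102 102 102 164 175 175 174 175
  174 174 173 174 174 175 173 174 174 174]
 [174 174 173 174 172 173 172 171 124 101  99 102 101 101  94 110 114 113
  112 141 169 173 173 173 175 175 174 175]
 [172 173 173 172 172 171 171 171 124  99  99 101 101  80 104 119 123 124
  120 148 168 172 172 173 174 174 174 174]
 [172 171 172 172 172 172 170 170 124 100  99  99  92  80 109 124 127 134
  127 164 171 172 172 171 172 172 173 172]
 [172 173 173 172 173 171 172 169 121  96  85  78  71  85  97  99 103  99
  142 167 172 171 172 172 172 171 172 172]
 [173 174 175 125 100  87  73  74  80  83  85  91  75  84  90  92  94  93
   92  90  87 157 171 173 173 170 171 172]
 [123 101 101  93  74  76  85  89  95 101 106 1
[... 813 characters left out ...]
  72  73  74  73  86  94  96  96
  158 166 167 167 167 168 168 168 168 170]
 [ 99  98  98  99 102  99  99  97  83  74  73  74  72  73  92  97  96  96
  156 166 165 165 165 166 167 165 166 167]
 [ 99 101 101 100 100  99 102 100  82  76  73  74  73  78  95  99 100 100
  162 172 172 170 171 169 167 167 166 166]
 [174 173 174 135 117 116 117 106  80  74  73  72  73  99 113 167 175 175
  175 175 174 174 172 171 169 168 168 166]
 [169 170 171 171 171 171 171 172 123  92  88  88 108 163 173 174 174 175
  175 175 175 175 174 172 171 170 171 169]
 [161 162 161 163 162 164 165 165 166 167 167 168 169 170 171 172 173 173
  172 173 174 173 173 173 173 173 173 172]]
((0.014, 40.4), (0.014, 39.7)) 21.3667
```

View pics/bg.png

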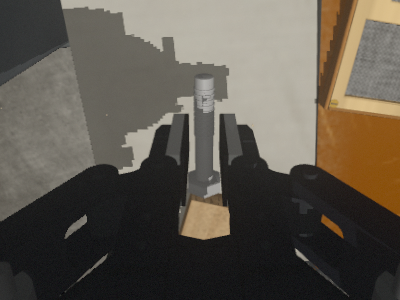

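Run:
```python
from seg import *
c=cam("wrist"); P=ray(c,[(323,253),(325,370)],.093)*1000; print(P.round(1),P.mean(0).round(1),"tcp",np.round(manip.get_position(),4))
w=pickle.load(open("wing.pkl","rb"))
print((ray(w,[(330,210.5),(325.5,259.5)],.020)*1000).round(1))
for z in(.004,.011): print(z,(ray(w,[(327,222.5),(327,243),(317.5,233),(336.5,233)],z)*1000).round(1).tolist())
```

```text
[[444.9   1.2  93. ]
 [440.8 -56.7  93. ]] [442.9 -27.8  93. ] tcp [ 0.4419 -0.0286  0.1089]
[[440.2 225.1  20. ]
 [436.9 187.   20. ]]
0.004 [[438.1, 212.2, 4.0], [438.2, 195.3, 4.0], [430.6, 203.6, 4.0], [445.7, 203.6, 4.0]]
0.011 [[438.1, 213.9, 11.0], [438.1, 197.4, 11.0], [430.7, 205.5, 11.0], [445.5, 205.5, 11.0]]
```

Run:
```python
from seg import *
print(place((.5683,.2541),90+4.4,.0325,.032))
print(grasp((.4372,.2055),90-2,.028,.036),manip.get_time())
c=cam("wrist"); a=c["image"][230:480,170:470]
print(place((.5739,.1822),90+4.4,.0355,.032),manip.get_time())
manip.move_to([.52,.22,.2],rv(np.pi)); manip.hold(.15); c=cam("wrist"); pickle.dump(c,open("h1.pkl","wb")); print(manip.get_time())
cv2.imwrite("pics/h1.png",np.hstack([a,c["image"][100:350,180:480]])[:,:,::-1])
```

```text
10.4
((0.0137, 39.0), (0.0135, 39.0)) 27.0083
-0.7 29.4167
30.8833
```

View pics/h1.png

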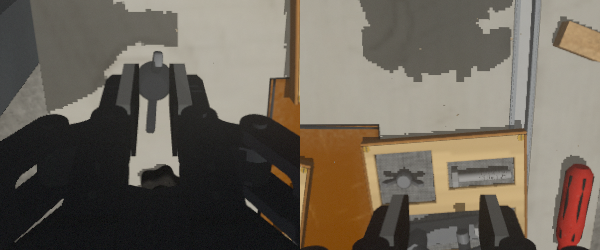

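The bolt lies in the slot and the wing nut stands centred in the well. Next is the slip.

Run:
```python
from seg import *
print(grasp((.6029,-.3276),90,.0247,.052,60,hover=.17),manip.get_time())
manip.hold(.1); c=cam("wrist"); a=c["image"][200:480,120:520]
print(place((.6401,-.0085),90-13.7,.0332,.044,hover=.15),manip.get_time())
manip.move_to([.57,.0,.22],rv(np.pi)); manip.hold(.15); c=cam("wrist"); pickle.dump(c,open("s1.pkl","wb")); print(manip.get_time())
cv2.imwrite("pics/s1.png",np.hstack([a,c["image"][120:400,120:520]])[:,:,::-1])
uv=proj(c,[.6401,-.0085,.015])[0].astype(int)
r=rect(c,tuple(uv),70,"brown",.015);print(uv,r[:3])
```

```text
((0.031, 59.6), (0.0314, 59.5)) 35.575
0.9 39.0917
40.875
[315 286] (array([665.62628174, -10.79774475]), 0.018870562314987183, (113.54642486572266, 153.25807189941406))
```

View pics/s1.png

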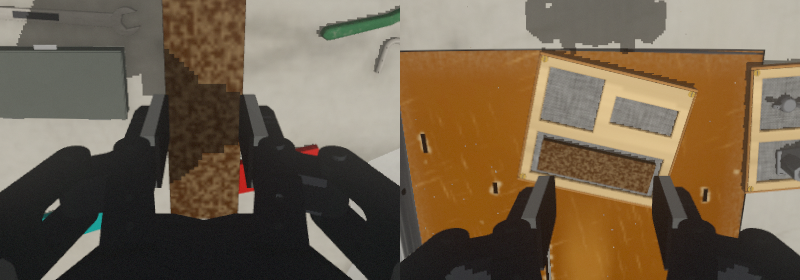

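The slip lies in the long pocket, corners about (265,257), (380,285), (258,288). I'll measure its centre and then place the block on it.

Run:
```python
from seg import *
c=pickle.load(open("s1.pkl","rb")); a=np.radians(-13.7); R=np.array([[np.cos(a),-np.sin(a)],[np.sin(a),np.cos(a)]])
q=np.array([.608,-.0007])+(np.array([[-21.5,-64.5],[21.5,-64.5],[21.5,64.5],[-21.5,64.5]])/1000+[.033,0])@R.T
m=np.zeros((480,640),np.uint8); cv2.fillPoly(m,[proj(c,np.c_[q,np.full(4,.012)]).astype(np.int32)],1)
s=cv2.cvtColor(np.ascontiguousarray(c["image"]),cv2.COLOR_RGB2HSV); m[(s[...,1]<70)|(s[...,2]>150)]=0
m=cv2.morphologyEx(m,cv2.MORPH_OPEN,np.ones((3,3),np.uint8))
P=ray(c,np.argwhere(m)[:,::-1],.015)[:,:2]*1000; r=cv2.minAreaRect(P.astype(np.float32)); print(np.round(r[0],1),np.round(r[1],1),r[2])
print("in tray",(R.T@(np.array(r[0])-[608,-.7])).round(1))
print(grasp((.4459,.3383),90-18.7,.0275,.036,40,hover=.13),manip.get_time())
manip.hold(.1); g=cam("wrist"); save(g,"blk_g"); pickle.dump(g,open("blk.pkl","wb"))
P=ray(g,pick(g,(325,300),90,"wood"),.13-.0275+.02)*1000; r=cv2.minAreaRect(P[:,:2].astype(np.float32)); print("block held",np.round(r[0],1),np.round(r[1],1),r[2],np.round(manip.get_position(),4))
```

```text
[639.2  -8.2] [117.4  36.8] 76.62704467773438
in tray [32.1  0.1]
((0.0209, 39.9), (0.0207, 39.4)) 45.175
block held [451.7 353.4] [12.9 19.8] 74.40006256103516 [0.445  0.3376 0.1284]
```

Run:
```python
from seg import *
print(place((.6393,-.0083),90-13.5,.0431,.034,hover=.13),manip.get_time())
print(grasp((.439,.066),90,.0435,.036,40,hover=.14),manip.get_time())
manip.hold(.1); g=cam("wrist"); a=g["image"][200:480,120:520]
print(place((.5706,-.0318),90-13.7,.0513,.032,hover=.14),manip.get_time())
manip.move_to([.52,.1,.26],rv(np.pi)); manip.hold(.2); c=cam("wrist"); pickle.dump(c,open("f.pkl","wb")); print(manip.get_time())
cv2.imwrite("pics/f.png",cv2.resize(np.hstack([a,c["image"][120:400,120:520]]),(800,280))[:,:,::-1])
```

```text
-1.4 48.6417
((0.0058, 39.0), (0.0058, 39.0)) 51.65
-0.4 54.4417
56.0917
```

View pics/f.png

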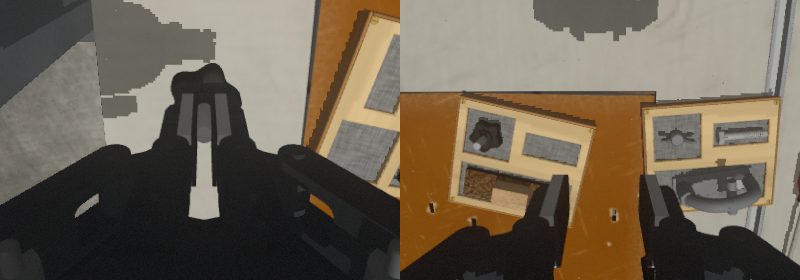

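The knob stands in its well. The block is partly hidden by a finger, so I'll take two clearer, closer views.

Run:
```python
from seg import *
o=[]
for k,y in (("sA",0),("hA",.22)):
    manip.move_to([.62,y,.2],rv(np.pi)); manip.hold(.2); c=cam("wrist"); pickle.dump(c,open(k+".pkl","wb")); o.append(c["image"][30:330,120:520])
print(manip.get_time())
cv2.imwrite("pics/fin.png",np.hstack(o)[:,:,::-1])
```

```text
58.1333
```

View pics/fin.png

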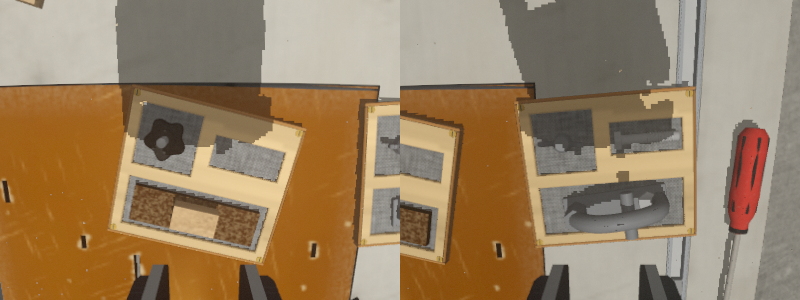

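Run:
```python
from seg import *
c=pickle.load(open("sA.pkl","rb"))
im=np.ascontiguousarray(c["image"]); g=im.mean(2)
a=np.radians(-13.7); R=np.array([[np.cos(a),-np.sin(a)],[np.sin(a),np.cos(a)]])
u=proj(c,[.6393,-.0083,.035])[0].astype(int); print(u)
m=(g>150).astype(np.uint8); _,lab,st,_=cv2.connectedComponentsWithStats(m,connectivity=4); l=lab[u[1],u[0]]; print(st[l])
P=ray(c,np.argwhere(lab==l)[:,::-1],.035)[:,:2]*1000; r=cv2.minAreaRect(P.astype(np.float32)); print(np.round(r[0],1),np.round(r[1],1),r[2],"tray",(R.T@(np.array(r[0])-[608,-.7])).round(1))
cv2.imwrite("pics/z.png",np.hstack([cv2.resize(im[170:320,220:420],(400,300),interpolation=cv2.INTER_CUBIC),cv2.resize(pickle.load(open("h1.pkl","rb"))["image"][225:325,240:420],(400,300),interpolation=cv2.INTER_CUBIC)])[:,:,::-1])
```

```text
[313 251]
[ 289  236   50   33 1062]
[639.8  -8.4] [39.5 21.8] 76.1988296508789 tray [32.7  0. ]
```

View pics/z.png

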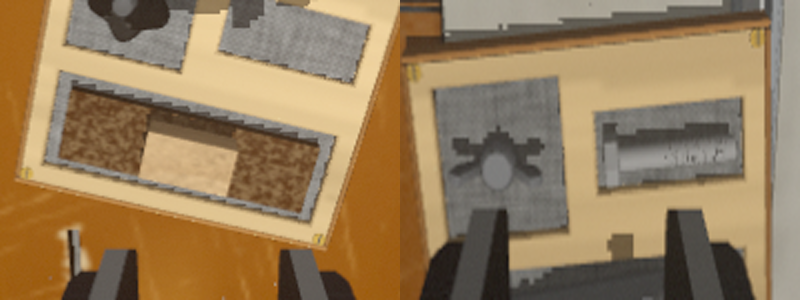

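The block measures 39.5 x 21.8 mm at tray (32.7, 0.0), centred on the slip. The bolt lies flat in its slot and the wing nut stands wings up, so I'm handing the job in.

```bash
python3 -c "
from rig import manip
print(manip.sign_off())"
```

```text
the job is handed in; nothing more can be done
None
```

Both kits are made up and the job is handed in at about 58 s of the 120 s: bolt and wing nut in the hold-down tray; slip, block and star knob in the stop tray, all seated in the final wrist-camera pictures.

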